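# Clamp the chocolate mould with the pump-trigger clamp and keep the squeeze

### The job

Swing the lamp arm back from over the bench clamp as far as it goes, then pump the clamp's orange trigger (touch nothing else of the clamp's moving parts, and do not touch the blue mould) until the jaw presses the mould against the stop plate and the yellow spring plunger is pushed in about half way; never let the plunger bottom out, or the mould cracks. Finish holding the trigger squeezed part or all of the way, with that half pressure still on, and do not let go. Leave the jar, the cup and the cutter ring where they stand.

Things in the scene. Friction and masses are not known exactly. Their poses are not given: they have to be found in the camera images.
- clamp: Bench clamp bolted to a white deck plate 110 x 405 mm, 12 mm thick, lying on the table; does not move in a run. Origin: on the table directly below the trigger's pin; z up, +y along the bar from the trigger towards the jaw, mould and stop plate. In this frame the deck reaches from y -170 to +235 mm; the aluminium housing (38 mm wide in x, top at z 80) from y -105 to +50; a fixed black upright handle (26 mm in x) stands from y -100 to -78 mm, its top at z 135.
- trigger_grip (a point): Point to push on the orange trigger blade, on its centre line, 50 mm from its pin and 15 mm below its tip. The blade is 22 mm wide (clamp x) and 12 mm thick (clamp y), free from z 80 (housing top) to about z 135 mm. Its pin runs along clamp x at clamp y 0, z 72 mm. At rest the blade leans 0.18 rad to +y; pulling it to -y (towards the black handle) is the squeeze, and fully squeezed it leans 0.18 rad to -y. A spring returns it when let go.
- trigger (a joint): Trigger angle, rad: 0 at rest, 0.36 fully squeezed (about 18 mm of travel at trigger_grip). Each squeeze drives the jaw forward about 22 to 25 mm per rad, so about 7 to 9 mm for a full one; the return stroke leaves the jaw where it is (ratchet; the jaw cannot be backed off). Squeezing takes about 8 to 15 N at trigger_grip.
- jaw (a joint): Travel of the ram (steel rod and grey jaw head), m, growing towards the stop plate; 0 fully back, 0.075 at most. Starts anywhere from 0.006 to 0.026. With the plunger out, the pad's front face stands at clamp y = 135 mm + this travel.
- pad (a joint): How far the sprung yellow plunger with its black rubber pad (50 x 50 mm) is pushed into the jaw head, m: 0 free, 0.02 bottomed out. 0.5 N per mm. Wanted at the end: about 0.010.
- ram: The sliding steel rod, grey jaw head, plunger and pad as one; not to be touched. Its origin has no useful meaning beyond moving with the jaw: it starts at the clamp's origin and shifts along clamp y with the travel.
- blade: The orange trigger blade; origin at the trigger's pin, z along the blade to its tip.
- stop: Fixed aluminium stop plate at the end of the deck, 100 mm wide, top at z 80 mm; its face towards the mould lies at clamp y 207 mm. Origin coincides with the clamp's origin.
- mould_center (a point): Centre of the blue two-part chocolate mould, a stiff plastic block 90 (clamp x) x 36 (clamp y) x 70 mm high with white parting line, standing loose on the deck 0 to 4 mm short of the stop plate. About 0.2 kg.
- lamp (a joint): Angle of the lamp arm about its upright post, rad: about 0 to 0.4 at the start (over the trigger), grows anticlockwise seen from above, 1.6 at its stop (swung back). Stiff hinge, stays where it is left; about 1 N at the knob.
- lamp_knob (a point): Centre of the black upright knob on the lamp arm's end: a round peg 18 mm diameter, 50 mm high (z 185 to 235 mm), standing on the white arm (22 mm wide, z 171 to 185). A lamp head, 76 mm diameter, hangs below the arm 47 mm nearer the post, z 150 to 171. The knob is 188 mm from the hinge axis.
- lamp_hinge (a point): On the lamp's hinge axis (vertical), at the height of the knob's centre. The post below is 22 mm thick, its foot 72 mm.
- jar_center (a point): Centre of a loose amber jar, 56 mm diameter, 85 mm high. Leave alone.
- cup_center (a point): Centre of a loose steel cup, 60 mm diameter, 65 mm high. Leave alone.
- cutter_center (a point): Centre of a loose brass cutter ring, 68 mm diameter, 40 mm high. Leave alone.
Things that resemble listed ones, but are neither listed nor needed, are in the scene too. Leave any pink look-alike of the part that bears lamp alone.

How it is judged:
By the outcome, as a careful person would: the job done as asked, in the order asked, and still so for the second after the job is handed in, while the arm keeps its last pose, push and grip.
It also fails if it takes over 72 s, if anything falls off the work surface, if the arm or the gripper's body presses on something with over 40 N, if the wrist force passes 120 N, or if a joint passes its speed limit or range.

### The arm

A 6-joint arm with a two-finger parallel gripper is mounted at the origin on the work surface. World frame = base frame: x ahead of the robot, y to its left, z up, the work surface at z = 0. Lengths are in mm, angles in rad, forces in N, time in s.
With the tool pointing down it reaches from about 350 to 975 mm from the base axis. Payload 7.1 kg.
Tool frame: the origin (TCP) lies at the very end of the fingers, on their centre line; the grasp point (between the pads) lies 19 mm behind it (ctrl.tcp_to_grasp is the distance from the TCP to the grasp point, in mm); z points along the fingers, x is the direction in which the jaws open and shut, and the axes are right-handed (so a half turn about z gives the same grasp; the last joint's range is limited). The gripper opens to 88 mm and grips with 3 to 60 N. Pads are 20 mm wide; open, the fingers measure 115 mm over their backs; the gripper's body (75 mm by 178 mm) begins 61 mm behind the grasp point.
Start: joints at [-1.22, 0.423, 1.63, -0, 1.089, -0.019], TCP at [225.909, -582.726, 222.675] pointing down, gripper open.
Joint ranges: [-3, 3], [-0.9, 2.11], [0.09, 2.58], [-1.31, 4.45], [0.11, 2.69], [-2.54, 2.54]. Speed limits (rad/s): [2.39, 2.39, 3.01, 3.14, 3.14, 3.14].

### API

Orientations are given as a rotation vector (axis times angle).
In Python, from workcell import get_obs, viewer, ctrl, masks_of gives the robot as it stands. The module is installed in compiled form; this text tells all that it offers.
- The arm moves only by the shell command python3 -m inch 'ROWS'. ROWS is JSON, a list of rows, each an object of numbers: "tx", "ty", "tz": the shift along the tool's x, y, z in cm; "ax", "ay", "az": the turn, a rotation vector about the tool's x, y, z in degrees; "jaw": the opening, from 0 (shut) to 1 (fully open). In form: [{"tx": .., "ty": .., "tz": .., "ax": .., "ay": .., "az": .., "jaw": ..}, ...]. A call has 1 to 12 rows; each row shifts and turns the commanded pose from where the row before left it, along the tool's axes as they then stand; what a row does not reach is not made up. A row lasts 1/8 s, in which the tool goes at most 62.5 mm and 10.7 degrees, less where a joint would pass 70% of its speed; a pose out of reach is approached as far as the arm can. A call is refused whole if a number of a shift passes 6.25 or a number of a turn 10.7, either way. A call with a gripper value outside its range is refused whole. The fingers move at their own pace and stop on an object; the grip force is fixed at half the most. Time passes only in rows, so rows that do not move let the fingers close. It gives the time, the measured TCP pose, the force and the opening at its end, in the units of the state.
- get_obs(): the state, without advancing time (a new reading comes with each control period).
- viewer.get_image(name): name is "scene" or "top" or "wrist"; returns (picture, depth): 480x640x3 uint8, red, green, blue; 480x640 float32, mm along the optical axis (not along the pixel's ray), 0 where there is no reading.
- viewer.get_calibration(name): a dict with "fx", "fy", "cx", "cy" (pixels), "rvec" (rotation vector, rad) and "tvec" (3), from world to camera coordinates, as OpenCV has them. Camera axes: x right, y down, z forward; pixel columns grow to the right and rows downward; lengths in mm; the calibration is good to about 2 mm. The wrist camera is an equidistant fisheye: a pixel r from the principal point sees the ray r / f radians off the axis. A picture is of the moment at which its call begins: read the wrist's pose just before it. get_calibration takes no time and is no camera call; for the wrist camera it gives the pose at the moment of the call.
- ctrl.close_job(): hands the job in, once; it reports no verdict.
Trained networks look in the newest picture that a camera, given by its name, has taken for a name from the list of things; names that differ only in an ending like _2 or _b are one class to them, and where a whole thing is asked for, a point or a joint stands for the part that bears it (a point fixed in the world has none). Each returns a list of dicts, best first, with "score" (0 to 1); they miss things now and then, are a little off and sometimes report something else, mostly with a low value. They report only what shows in the picture. A call takes as long as a camera call. They do not tell look-alikes from the thing itself.
- masks_of(camera, thing): "pixels" (480x640 bool, what is visible of it) and "location" ([column, row] in pixels, amid what is visible of it).
The state is a dict: "t": time; "qpos": joint angles; "qvel": joint speeds; "joint_torque": joint torques, N m; "ee_pos": TCP position; "orientation": TCP orientation; "ft_force": force on the tool from outside, world axes, zero at the start; "moment": the same for the moment, N m; "width": finger opening in mm.
Only numpy, scipy, OpenCV 4.12 (cv2) and the standard library are available. Lean on these libraries where they do the work, as an engineer would, in place of code of your own. Each camera call takes 0.05 s, during which the arm holds its last target. There are 200 camera calls.

## Working session

There is one attempt and no reset: what is moved stays moved. The work goes in short steps, Python scripts to look and compute and a shell command to move; the robot and the scene stay as the last step left them, time stands still between calls to the robot, and variables do not carry over. Pictures are saved under pics/ and viewed, about 8 in all and at most 12, crops included, and the job is handed in when it is done.

```bash
mkdir -p pics; cat > h.py <<'E'
import numpy as np, cv2
from workcell import get_obs, viewer, ctrl, masks_of
from scipy.spatial.transform import Rotation as R
def cal(n):
    c=viewer.get_calibration(n); return c,R.from_rotvec(np.ravel(c['rvec'])).as_matrix(),np.ravel(c['tvec'])
def cloud(n,d):
    c,Rm,t=cal(n); v,u=np.mgrid[0:480,0:640]
    P=np.stack([(u-c['cx'])/c['fx']*d,(v-c['cy'])/c['fy']*d,d],-1)
    return (P-t)@Rm
def proj(n,p):
    c,Rm,t=cal(n); q=Rm@np.asarray(p,float)+t
    return [c['fx']*q[0]/q[2]+c['cx'],c['fy']*q[1]/q[2]+c['cy']]
def save(n,f):
    cv2.imwrite('pics/'+f,n[...,::-1])
E
cat > a.py <<'E'
from h import *
ims=[]
for n in ['scene','top']:
    im,d=viewer.get_image(n); save(im,n+'0.png'); P=cloud(n,d)
    np.savez(n+'0.npz',im=im,P=P,d=d)
    for th in ['clamp','blade','lamp_knob','lamp','stop','mould_center','jar_center','cup_center','cutter_center','ram']:
        for m in masks_of(n,th)[:3]:
            k=m['pixels']&(d>0)
            print(n,th,round(m['score'],2),np.round(m['location']),k.sum(),np.round(np.median(P[k],0)) if k.any() else '')
o=get_obs();print(o['t'],o['ee_pos'],o['orientation'],o['ft_force'],o['width'])
E
python3 a.py
```

```text
scene clamp 0.88 [338. 291.] 6572 [573.  11.  15.]
scene clamp 0.74 [378. 263.] 1021 [551. 129.  44.]
scene blade 0.67 [338. 263.] 286 [559.  22. 109.]
scene lamp_knob 0.84 [176. 199.] 1454 [ 259. -205.  182.]
scene lamp_knob 0.63 [315. 252.] 1836 [569. -47. 183.]
scene lamp_knob 0.57 [335. 261.] 285 [559.  22. 109.]
scene lamp 0.75 [318. 249.] 1915 [566. -46. 183.]
scene lamp 0.75 [176. 199.] 1477 [ 259. -205.  182.]
scene lamp 0.67 [338. 263.] 276 [559.  22. 109.]
scene stop 0.83 [418. 241.] 324 [575. 233.  77.]
scene mould_center 0.86 [403. 246.] 993 [557. 195.  69.]
scene mould_center 0.5 [312. 248.] 1852 [569. -47. 184.]
scene mould_center 0.18 [338. 259.] 310 [558.  22. 107.]
scene jar_center 0.87 [420. 299.] 1097 [693. 138.  58.]
scene cup_center 0.93 [341. 241.] 665 [436. 122.  48.]
scene cup_center 0.37 [340. 289.] 6991 [572.  14.  14.]
scene cup_center 0.16 [420. 296.] 1152 [692. 138.  57.]
scene cutter_center 0.7 [280. 270.] 805 [430. -53.  22.]
scene ram 0.68 [419. 297.] 1133 [693. 138.  58.]
scene ram 0.62 [377. 263.] 1052 [552. 128.  43.]
top clamp 0.76 [286. 224.] 7404 [550.  53.  12.]
top blade 0.74 [292. 218.] 165 [554.  24. 127.]
top lamp_knob 0.75 [421. 403.] 3204 [ 249. -205.  183.]
top lamp_knob 0.64 [333. 213.] 2664 [563. -42. 184.]
top lamp 0.9 [425. 400.] 3177 [ 250. -205.  183.]
top lamp 0.69 [330. 210.] 2614 [563. -42. 184.]
top stop 0.64 [186. 230.] 547 [528. 233.  79.]
top mould_center 0.56 [205. 231.] 1229 [534. 199.  81.]
top jar_center 0.81 [238. 159.] 812 [673. 145.  83.]
top cup_center 0.81 [244. 282.] 746 [425. 127.  24.]
top cutter_center 0.53 [339. 300.] 26 [403. -63.  31.]
top ram 0.83 [240. 229.] 929 [545. 132.  54.]
1.1 [ 225.91998356 -582.71331254  222.6728469 ] [ 2.59198318e+00 -1.77515220e+00 -1.34398611e-05] [ 0.80621833  0.09099928 -0.55671268] 87.38587531154747
```

View pics/scene0.png

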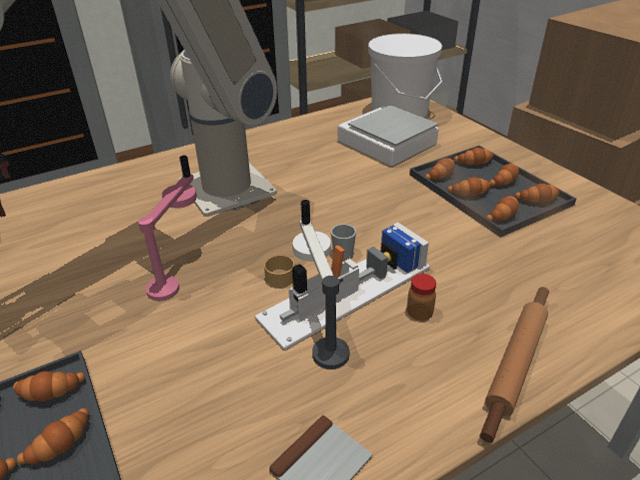

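View pics/top0.png

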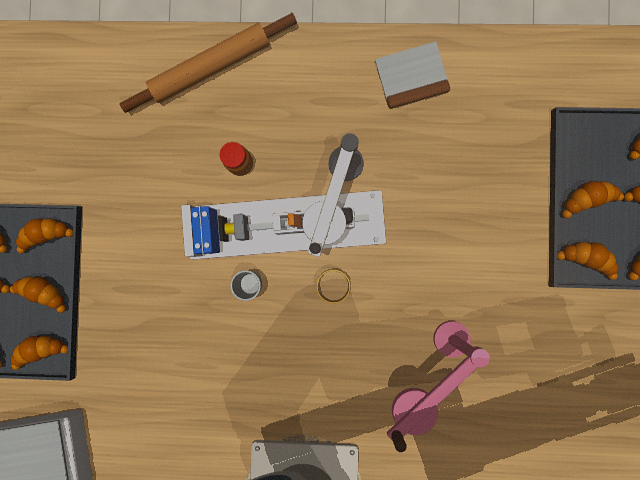

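The white-armed lamp on the dark post is the one over the clamp: scene knob (305,212), top knob (316,248). The pink lamp, scene (176,199) and top (421,403), is the look-alike and I'll leave it alone. Next I'll measure the geometry and make one enlarged crop to confirm.

```bash
cat > b.py <<'E'
from h import *
for n in ['top','scene']:
    z=np.load(n+'0.npz'); P=z['P']; im=z['im'].astype(int)
    X,Y,Z=P[...,0],P[...,1],P[...,2]
    reg=(X>350)&(X<800)&(Y>-250)&(Y<330)
    k=reg&(Z>215)&(Z<250)&(X<620); print(n,'knob',k.sum(),np.round(P[k].mean(0),1),np.round(P[k].min(0)),np.round(P[k].max(0)))
    dk=im.max(-1)<90
    k=reg&(Z>165)&(Z<260)&dk&(X>640); print(n,'hinge',k.sum(),np.round(P[k].mean(0),1),np.round(P[k].max(0)),np.round(P[k].min(0)))
    k=reg&(Z>165)&(Z<190)&(im.min(-1)>150); print('arm',k.sum(), cv2.fitLine(P[k][:,:2].astype(np.float32),2,0,.01,.01).ravel())
    org=reg&(im[...,0]>150)&(im[...,1]<130)&(im[...,2]<80)&(Z>85)&(Z<145)
    print('blade',org.sum(),np.round(P[org].mean(0),1),np.round(P[org].min(0)),np.round(P[org].max(0)))
    k=reg&(Z>6)&(Z<17)&(im.min(-1)>140); k=cv2.morphologyEx(k.astype(np.uint8),cv2.MORPH_OPEN,np.ones((2,2)))>0
    if n=='top':
        r=cv2.minAreaRect(P[k][:,:2].astype(np.float32)); print('deck',k.sum(),r,cv2.boxPoints(r).round(1).tolist())
        blu=reg&(im[...,2]>im[...,0]+50)&(Z>60)&(Z<90); print('mould',cv2.minAreaRect(P[blu][:,:2].astype(np.float32)),np.median(Z[blu]))
im=np.load('scene0.npz')['im']; t=np.load('top0.npz')['im']
a=cv2.resize(im[190:370,240:450],None,fx=1.9,fy=1.9,interpolation=2); b=cv2.resize(t[125:305,175:390],None,fx=1.9,fy=1.9,interpolation=2)
save(np.hstack([a,b]),'crop0.png')
E
python3 b.py
```

```text
top knob 100 [501.5 -16.5 233.8] [493. -25. 218.] [509.  -8. 237.]
top hinge 250 [680.8 -68.8 189.2] [695. -51. 194.] [651. -83. 170.]
arm 2050 [ 9.604629e-01 -2.784080e-01  5.708023e+02 -3.645603e+01]
blade 267 [651.6 125.8  96.6] [545.  26.  85.] [702. 174. 139.]
deck 4895 ((541.3358764648438, 48.681365966796875), (125.12942504882812, 405.5751953125), 6.229574680328369) [[457.1000061035156, 243.5], [501.1000061035156, -159.6999969482422], [625.5, -146.10000610351562], [581.5, 257.1000061035156]]
mould ((533.3551025390625, 206.83798217773438), (89.52447509765625, 36.111392974853516), 6.670958995819092) 81.48688736459724
scene knob 106 [505.2 -18.6 227.8] [492. -27. 215.] [511.  -8. 237.]
scene hinge 307 [686.8 -72.6 184.1] [698. -55. 193.] [667. -85. 166.]
arm 992 [ 9.6267378e-01 -2.7066439e-01  5.7236224e+02 -3.8472408e+01]
blade 157 [659.  127.3  95.2] [546.  24.  85.] [702. 172. 138.]
```

View pics/crop0.png

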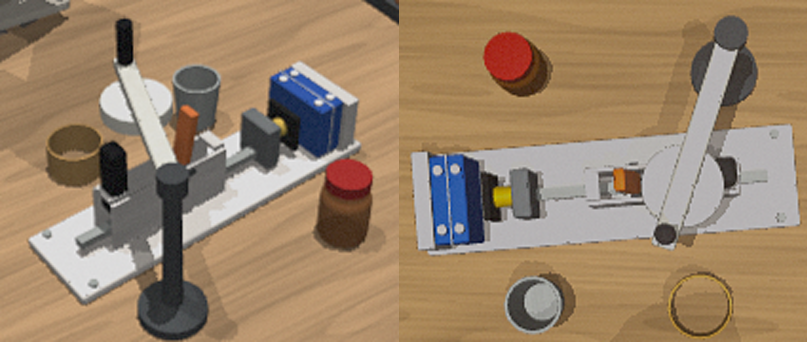

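The crop confirms it: a white arm on a dark post stands over the clamp, and its black knob is in the top picture at about (316,248). The pink lamp is outside the crop. I'll go above the knob first, raising and turning so that the jaw axis is tangential to the arm's swing.

```bash
python3 -m inch '[{"tz":-2.2,"az":9.3},{"tz":-2.2,"az":9.3},{"tz":-2.2,"az":9.3},{"tz":-2.2,"az":9.3},{"tz":0}]'
python3 -m inch '[{"tx":-5.6,"ty":-1},{"tx":-5.6,"ty":-1},{"tx":-5.6,"ty":-1},{"tx":-5.6,"ty":-1},{"tx":-5.6,"ty":-1},{"tx":-5.6,"ty":-1},{"tx":-5.6,"ty":-1},{"tx":-5.6,"ty":-1},{"tx":-5.6,"ty":-1},{"tx":-5.6,"ty":-1,"jaw":0.6},{"tx":-5.6,"ty":-1,"jaw":0.6},{"jaw":0.6}]'
cat > t.py <<'E'
import sys
from h import *
o=get_obs(); p=np.array(o['ee_pos']); Rm=R.from_rotvec(o['orientation']).as_matrix()
print('t',round(o['t'],2),'pos',p.round(1),'yaw',np.degrees(np.arctan2(Rm[1,0],Rm[0,0])).round(1),'tilt',Rm[2].round(3),'F',np.round(o['ft_force'],1),'w',round(o['width'],1),'q',np.round(o['qpos'],2))
if len(sys.argv)>3:
    g=np.array(list(map(float,sys.argv[1:4]))); print('tool shift cm',(Rm.T@(g-p)/10).round(2))
E
python3 t.py 501.5 -17 195
cat > c.py <<'E'
from h import *
z=np.load('top0.npz'); P=z['P']; im=z['im'].astype(int); X,Y,Z=P[...,0],P[...,1],P[...,2]
reg=(X>440)&(X<660)&(Y>-200)&(Y<330)
org=reg&(im[...,0]>130)&(im[...,1]<130)&(im[...,2]<80)&(Z>85)&(X<600)
print('blade',org.sum(),P[org].mean(0).round(1),P[org].min(0).round(),P[org].max(0).round())
k=reg&(Z>7)&(Z<17)&(im.min(-1)>130)
pts=P[k]
for lo in (True,False):
    e=[]
    for y in range(-140,230,10):
        s=pts[abs(pts[:,1]-y)<5]
        if len(s)>15: e.append([np.percentile(s[:,0],3 if lo else 97),y])
    e=np.array(e); f=np.polyfit(e[:,1],e[:,0],1); r=e[:,0]-np.polyval(f,e[:,1]); g=abs(r)<3; f=np.polyfit(e[g,1],e[g,0],1); print('edge',f,g.sum(),len(e))
print('deck y range',np.percentile(pts[:,1],[.3,99.7]))
k=reg&(Z>70)&(Z<86)&(Y>200)&(im.min(-1)>140); print('stop top',cv2.minAreaRect(P[k][:,:2].astype(np.float32)))
k=reg&(Z>90)&(Z<150)&(im.max(-1)<60)&(Y<0)&(Y>-140); print('handle',k.sum(),P[k].mean(0))
E
python3 c.py
```

```text
t 1.1 pos [ 225.9 -582.7  222.7] yaw -68.8 tilt [-0.  0. -1.] F [ 0.8  0.1 -0.6] w 87.4 q [-1.22  0.42  1.63 -0.    1.09 -0.02]
tool shift cm [-42.79 -46.14   2.77]
blade 234 [504.8 -21.  774.5] [488. -39. 130.] [563.  35. 995.]
edge [-1.34267960e-01  5.08613671e+02] 10 34
edge [-9.83316444e-02  6.08095338e+02] 17 34
deck y range [-150.77717164  234.10730716]
stop top ((533.1935424804688, 219.854736328125), (98.72191619873047, 46.04949951171875), 6.537111282348633)
handle 72 [564.09887571 -72.20212971 130.87549185]$[0]: bad value
$[0]: bad value
```

```bash
python3 -m inch '[{"tx":0,"ty":0,"tz":-2.2,"ax":0,"ay":0,"az":9.3,"jaw":1},{"tx":0,"ty":0,"tz":-2.2,"ax":0,"ay":0,"az":9.3,"jaw":1},{"tx":0,"ty":0,"tz":-2.2,"ax":0,"ay":0,"az":9.3,"jaw":1},{"tx":0,"ty":0,"tz":-2.2,"ax":0,"ay":0,"az":9.3,"jaw":1}]' && python3 -m inch '[{"tx":-5.6,"ty":-1,"tz":0,"ax":0,"ay":0,"az":0,"jaw":1},{"tx":-5.6,"ty":-1,"tz":0,"ax":0,"ay":0,"az":0,"jaw":1},{"tx":-5.6,"ty":-1,"tz":0,"ax":0,"ay":0,"az":0,"jaw":1},{"tx":-5.6,"ty":-1,"tz":0,"ax":0,"ay":0,"az":0,"jaw":1},{"tx":-5.6,"ty":-1,"tz":0,"ax":0,"ay":0,"az":0,"jaw":1},{"tx":-5.6,"ty":-1,"tz":0,"ax":0,"ay":0,"az":0,"jaw":1},{"tx":-5.6,"ty":-1,"tz":0,"ax":0,"ay":0,"az":0,"jaw":1},{"tx":-5.6,"ty":-1,"tz":0,"ax":0,"ay":0,"az":0,"jaw":0.6},{"tx":-5.6,"ty":-1,"tz":0,"ax":0,"ay":0,"az":0,"jaw":0.6},{"tx":-5.6,"ty":-1,"tz":0,"ax":0,"ay":0,"az":0,"jaw":0.6},{"tx":-5.6,"ty":-1,"tz":0,"ax":0,"ay":0,"az":0,"jaw":0.6},{"tx":0,"ty":0,"tz":0,"ax":0,"ay":0,"az":0,"jaw":0.6}]'; python3 t.py 501.5 -17 195
```

```text
t: 1.6
ee_pos: [225.9, -582.7, 311.4]
orientation: [-1.884, 2.514, 0.0]
ft_force: [0.2, -0.6, -0.1]
width: 87.7
t: 3.1
ee_pos: [502.7, -18.0, 310.7]
orientation: [-1.896, 2.504, 0.0]
ft_force: [-0.9, -0.1, -0.6]
width: 52.8
t 3.1 pos [502.7 -18.  310.7] yaw -105.7 tilt [-0.001 -0.    -1.   ] F [-0.9 -0.1 -0.6] w 52.8 q [-0.06  0.14  1.8   0.    1.2   1.79]
tool shift cm [-0.05  0.15 11.57]
```

```bash
python3 -m inch '[{"tx":0,"ty":0.1,"tz":4,"ax":0,"ay":0,"az":0,"jaw":0.6},{"tx":0,"ty":0,"tz":3,"ax":0,"ay":0,"az":0,"jaw":0.6},{"tx":0,"ty":0,"tz":2.4,"ax":0,"ay":0,"az":0,"jaw":0.6},{"tx":0,"ty":0,"tz":2,"ax":0,"ay":0,"az":0,"jaw":0.6},{"tx":0,"ty":0,"tz":0,"ax":0,"ay":0,"az":0,"jaw":0.29},{"tx":0,"ty":0,"tz":0,"ax":0,"ay":0,"az":0,"jaw":0.29},{"tx":0,"ty":0,"tz":0,"ax":0,"ay":0,"az":0,"jaw":0.29}]'; python3 t.py
```

```text
t: 3.98
ee_pos: [501.2, -21.0, 197.7]
orientation: [-1.889, 2.508, -0.002]
ft_force: [1.3, 1.8, -0.1]
width: 27.2
t 3.98 pos [501.2 -21.  197.7] yaw -106.0 tilt [-0.    -0.002 -1.   ] F [ 1.3  1.8 -0.1] w 27.2 q [-0.07  0.28  1.92 -0.    0.94  1.79]
```

```bash
python3 -m inch '[{"tx":1.96,"ty":-0.1,"tz":0,"ax":0,"ay":0,"az":-6,"jaw":0.29},{"tx":1.96,"ty":-0.1,"tz":0,"ax":0,"ay":0,"az":-6,"jaw":0.29},{"tx":1.96,"ty":-0.1,"tz":0,"ax":0,"ay":0,"az":-6,"jaw":0.29},{"tx":1.96,"ty":-0.1,"tz":0,"ax":0,"ay":0,"az":-6,"jaw":0.29}]'; python3 -m inch '[{"tx":1.96,"ty":-0.1,"tz":0,"ax":0,"ay":0,"az":-6,"jaw":0.29},{"tx":1.96,"ty":-0.1,"tz":0,"ax":0,"ay":0,"az":-6,"jaw":0.29},{"tx":1.96,"ty":-0.1,"tz":0,"ax":0,"ay":0,"az":-6,"jaw":0.29},{"tx":1.96,"ty":-0.1,"tz":0,"ax":0,"ay":0,"az":-6,"jaw":0.29},{"tx":1.96,"ty":-0.1,"tz":0,"ax":0,"ay":0,"az":-6,"jaw":0.29},{"tx":1.96,"ty":-0.1,"tz":0,"ax":0,"ay":0,"az":-6,"jaw":0.29}]'; python3 t.py; python3 - <<'E'
from h import *
im,d=viewer.get_image('scene'); save(im,'scene1.png'); P=cloud('scene',d)
X,Y,Z=P[...,0],P[...,1],P[...,2]
k=(Z>165)&(Z<190)&(im.min(-1)>130)&(X>350)&(X<800)&(Y>-330)&(Y<200); print('arm',k.sum(), cv2.fitLine(P[k][:,:2].astype(np.float32),2,0,.01,.01).ravel() if k.sum()>50 else '')
E
```

```text
t: 4.47
ee_pos: [495.5, -99.1, 197.6]
orientation: [-2.374, 2.057, -0.002]
ft_force: [0.2, 1.4, 0.4]
width: 25.5
t: 5.22
ee_pos: [546.1, -203.3, 197.5]
orientation: [-2.894, 1.223, -0.001]
ft_force: [-0.1, 1.1, 0.5]
width: 25.2
t 5.22 pos [ 546.1 -203.3  197.5] yaw -45.8 tilt [ 0.001 -0.    -1.   ] F [-0.1  1.1  0.5] w 25.2 q [-0.38  0.39  1.75  0.    1.    0.42]
arm 828 [   0.74042195    0.6721424   615.27026    -135.14612   ]
```

View pics/scene1.png

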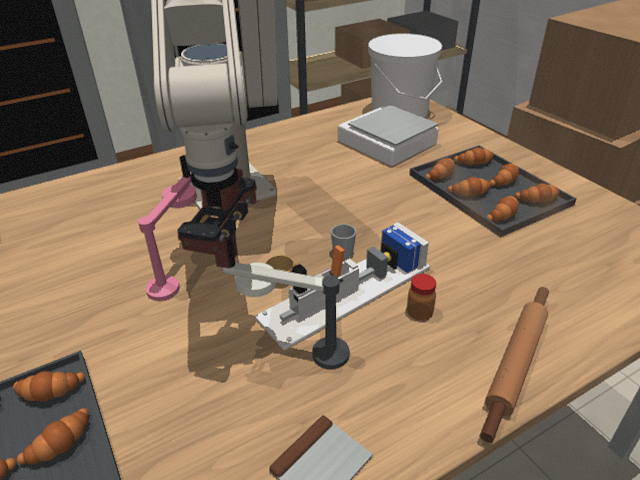

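The white lamp arm is following: its end is at about (235,268), caged by the fingers, and everything else is undisturbed. I'll carry on in small steps, with a force guard between calls, to find the stop.

```bash
cat > g.py <<'E'
import sys
from h import *
o=get_obs(); f=np.linalg.norm(o['ft_force'][:2]); print(o['t'],np.round(o['ee_pos'],1),'Fxy',round(f,1)); sys.exit(f>float(sys.argv[1]))
E
python3 -m inch '[{"tx":1.31,"ty":-0.05,"tz":0,"ax":0,"ay":0,"az":-4,"jaw":0.29},{"tx":0.98,"ty":-0.03,"tz":0,"ax":0,"ay":0,"az":-3,"jaw":0.29}]' >/dev/null; python3 g.py 5 && python3 -m inch '[{"tx":0.98,"ty":-0.03,"tz":0,"ax":0,"ay":0,"az":-3,"jaw":0.29}]' >/dev/null && python3 g.py 5 && python3 -m inch '[{"tx":0.98,"ty":-0.03,"tz":0,"ax":0,"ay":0,"az":-3,"jaw":0.29}]'  >/dev/null && python3 g.py 5 && python3 -m inch '[{"tx":0.98,"ty":-0.03,"tz":0,"ax":0,"ay":0,"az":-3,"jaw":0.29}]'  >/dev/null && python3 g.py 5 && python3 -m inch '[{"tx":0.98,"ty":-0.03,"tz":0,"ax":0,"ay":0,"az":-3,"jaw":0.29}]' >/dev/null && python3 g.py 5 && python3 -m inch '[{"tx":0.98,"ty":-0.03,"tz":0,"ax":0,"ay":0,"az":-3,"jaw":0.29}]' >/dev/null && python3 g.py 5 && python3 -m inch '[{"tx":0.98,"ty":-0.03,"tz":0,"ax":0,"ay":0,"az":-3,"jaw":0.29}]' >/dev/null && python3 g.py 5 && python3 -m inch '[{"tx":0.98,"ty":-0.03,"tz":0,"ax":0,"ay":0,"az":-3,"jaw":0.29}]' >/dev/null && python3 g.py 5 ; python3 t.py
```

```text
5.525 [ 562.7 -218.2  197.3] Fxy 1.5
t 5.53 pos [ 562.7 -218.2  197.3] yaw -39.0 tilt [ 0. -0. -1.] F [-1.2  0.9  0.9] w 25.7 q [-0.39  0.42  1.7   0.    1.02  0.29]False
```

```bash
sed -i 's/sys.exit(f>float(sys.argv\[1\]))/sys.exit(int(f>float(sys.argv[1])))/' g.py
python3 -m inch '[{"tx":0.98,"ty":-0.03,"tz":0,"ax":0,"ay":0,"az":-3,"jaw":0.29}]' >/dev/null && python3 g.py 5 && python3 -m inch '[{"tx":0.98,"ty":-0.03,"tz":0,"ax":0,"ay":0,"az":-3,"jaw":0.29}]'  >/dev/null && python3 g.py 5 && python3 -m inch '[{"tx":0.98,"ty":-0.03,"tz":0,"ax":0,"ay":0,"az":-3,"jaw":0.29}]'  >/dev/null && python3 g.py 5 && python3 -m inch '[{"tx":0.98,"ty":-0.03,"tz":0,"ax":0,"ay":0,"az":-3,"jaw":0.29}]' >/dev/null && python3 g.py 5 && python3 -m inch '[{"tx":0.98,"ty":-0.03,"tz":0,"ax":0,"ay":0,"az":-3,"jaw":0.29}]' >/dev/null && python3 g.py 5 && python3 -m inch '[{"tx":0.98,"ty":-0.03,"tz":0,"ax":0,"ay":0,"az":-3,"jaw":0.29}]' >/dev/null && python3 g.py 5 && python3 -m inch '[{"tx":0.98,"ty":-0.03,"tz":0,"ax":0,"ay":0,"az":-3,"jaw":0.29}]' >/dev/null && python3 g.py 5 ; python3 t.py
```

```text
5.65 [ 570.4 -224.   197.2] Fxy 1.7
5.775 [ 578.5 -229.4  197.3] Fxy 0.2
5.9 [ 585.6 -233.7  197. ] Fxy 32.1
t 5.9 pos [ 585.6 -233.7  197. ] yaw -30.0 tilt [-0.004 -0.    -1.   ] F [-26.6  18.1  21. ] w 25.9 q [-0.4   0.46  1.63  0.    1.05  0.12]
```

Stop felt (32 N). I'll back off half the clearance, open, rise and re-measure.

```bash
python3 -m inch '[{"tx":-0.55,"ty":0,"tz":0,"ax":0,"ay":0,"az":0,"jaw":0.29},{"tx":0,"ty":0,"tz":0,"ax":0,"ay":0,"az":0,"jaw":0.5},{"tx":0,"ty":0,"tz":0,"ax":0,"ay":0,"az":0,"jaw":0.5},{"tx":0,"ty":0,"tz":-4,"ax":0,"ay":0,"az":0,"jaw":0.5},{"tx":0,"ty":0,"tz":-5,"ax":0,"ay":0,"az":0,"jaw":0},{"tx":0,"ty":0,"tz":-3,"ax":0,"ay":0,"az":0,"jaw":0}]'; python3 t.py
cat > d.py <<'E'
from h import *
import sys
tag=sys.argv[1]
for n in ['top','scene']:
    im,d=viewer.get_image(n); P=cloud(n,d); save(im,n+tag+'.png'); np.savez(n+tag+'.npz',im=im,P=P,d=d)
    im=im.astype(int); X,Y,Z=P[...,0],P[...,1],P[...,2]
    k=(Z>165)&(Z<190)&(im.min(-1)>130)&(X>350)&(X<800)&(Y>-330)&(Y<200); print(n,'arm',k.sum(), cv2.fitLine(P[k][:,:2].astype(np.float32),2,0,.01,.01).ravel() if k.sum()>50 else '')
    reg=(X>440)&(X<660)&(Y>-200)&(Y<330)
    o=reg&(im[...,0]>130)&(im[...,1]<130)&(im[...,2]<80)&(Z>85)&(Z<150)&(X<600)
    print('blade',o.sum(),P[o].mean(0).round(1),np.percentile(P[o],2,axis=0).round(),np.percentile(P[o],98,axis=0).round())
    t=o&(Z>125); print('  tip',t.sum(),P[t].mean(0).round(1) if t.any() else '')
    k=reg&(Z>90)&(Z<150)&(im.max(-1)<60)&(Y<-40)&(Y>-140); print('handle',k.sum(),P[k].mean(0).round(1))
    for th in ['ram','stop','clamp']:
        m=masks_of(n,th)
        if m:
            k=m[0]['pixels']&(d>0); s=P[k]; print(th,round(m[0]['score'],2),m[0]['location'],np.median(s,0).round(1))
            if th=='clamp':
                s=s[(s[:,2]>6)&(s[:,2]<18)]; r=cv2.minAreaRect(s[:,:2].astype(np.float32)); print(r)
E
python3 d.py 2
```

```text
t: 6.65
ee_pos: [582.9, -232.2, 319.6]
orientation: [3.034, -0.814, 0.005]
ft_force: [0.4, -0.4, -0.9]
width: 27.4
t 6.65 pos [ 582.9 -232.2  319.6] yaw -30.0 tilt [ 0.003 -0.    -1.   ] F [ 0.4 -0.4 -0.9] w 27.4 q [-0.4   0.33  1.53  0.    1.27  0.13]
top arm 1975 [ 5.3668725e-01  8.4378123e-01  6.2284357e+02 -1.6404808e+02]
blade 56 [554.   30.8 135. ] [543.  26. 132.] [563.  35. 138.]
  tip 56 [554.   30.8 135. ]
handle 73 [561.4 -68.4 126.9]
ram 0.97 [239.9, 226.3] [546.6 130.7  53.3]
stop 0.88 [186.1, 228.1] [531.8 233.4  79.4]
clamp 0.72 [301.1, 225.8] [551.5  20.4  12.6]
((551.9823608398438, 50.26164245605469), (110.11967468261719, 401.3929748535156), 6.261244297027588)
scene arm 1152 [ 4.8022938e-01  8.7714297e-01  6.3084497e+02 -1.6182198e+02]
blade 37 [553.6  28.  130.5] [543.  17.  88.] [562.  36. 138.]
  tip 33 [554.6  29.3 134.9]
handle 173 [569.1 -72.1 128.2]
ram 0.74 [376.5, 262.4] [551.6 129.3  43.3]
stop 0.76 [419.7, 241.3] [572.3 233.4  75.9]
clamp 0.58 [339.0, 293.9] [572.3  17.7  14. ]
((520.1385498046875, 45.37135314941406), (180.00987243652344, 403.40557861328125), 6.5839409828186035)
```

```bash
python3 - <<'E'
from h import *
a=cv2.imread('pics/top2.png')[130:330,160:400]; b=cv2.imread('pics/scene2.png')[200:350,250:440]
a=cv2.resize(a,(720,600),interpolation=2)
cv2.imwrite('pics/c2.png',a)
E
```

```text
(no output)
```

View pics/c2.png

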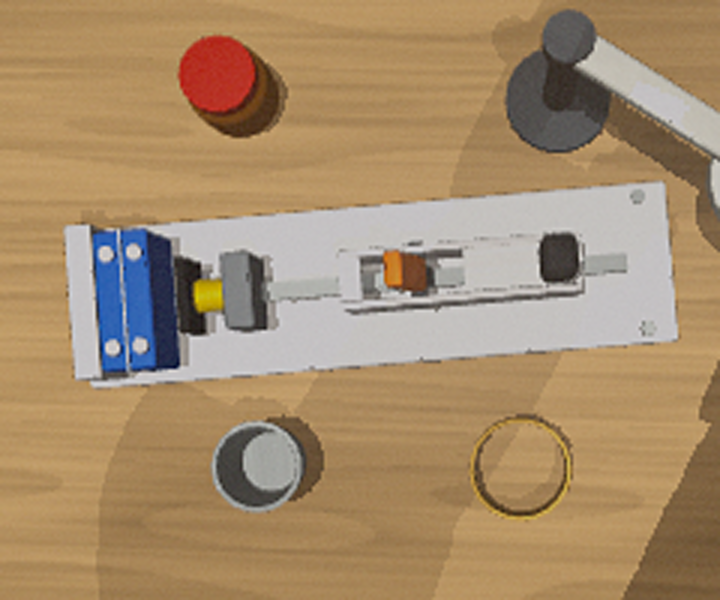

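The clamp is clear. The lamp arm is swung away to the upper right (hinge (570,35) in the crop), the trigger blade is at (403,270) leaning towards +y, and the grey head is at (245,290). The yellow plunger shows between (195..225,295). Next I'll go to the +y side of the blade with closed fingers and the tool x axis in the squeeze direction.

```bash
python3 -m inch '[{"tx":0,"ty":0,"tz":0,"ax":0,"ay":0,"az":8.95,"jaw":0},{"tx":0,"ty":0,"tz":0,"ax":0,"ay":0,"az":8.95,"jaw":0},{"tx":0,"ty":0,"tz":0,"ax":0,"ay":0,"az":8.95,"jaw":0},{"tx":0,"ty":0,"tz":0,"ax":0,"ay":0,"az":8.95,"jaw":0},{"tx":0,"ty":0,"tz":0,"ax":0,"ay":0,"az":8.95,"jaw":0},{"tx":0,"ty":0,"tz":0,"ax":0,"ay":0,"az":8.95,"jaw":0},{"tx":-4.9,"ty":0,"tz":0,"ax":0,"ay":0,"az":0,"jaw":0},{"tx":-4.9,"ty":0,"tz":0,"ax":0,"ay":0,"az":0,"jaw":0},{"tx":-4.9,"ty":0,"tz":0,"ax":0,"ay":0,"az":0,"jaw":0},{"tx":-4.9,"ty":0,"tz":0,"ax":0,"ay":0,"az":0,"jaw":0},{"tx":-4.9,"ty":0,"tz":0,"ax":0,"ay":0,"az":0,"jaw":0},{"tx":-4.9,"ty":0,"tz":0,"ax":0,"ay":0,"az":0,"jaw":0}]' >/dev/null;  python3 -m inch '[{"tx":0,"ty":0,"tz":5,"ax":0,"ay":0,"az":0,"jaw":0},{"tx":0,"ty":0,"tz":6,"ax":0,"ay":0,"az":0,"jaw":0},{"tx":0,"ty":0,"tz":4,"ax":0,"ay":0,"az":0,"jaw":0},{"tx":0,"ty":0,"tz":0,"ax":0,"ay":0,"az":0,"jaw":0}]' >/dev/null;python3 t.py 551 58.8 112; python3 - <<'E'
from h import *
im,d=viewer.get_image('wrist'); save(im,'w0.png')
E
```

```text
t 9.05 pos [547.1  60.1 163.1] yaw -83.7 tilt [-0.     0.008 -1.   ] F [ 0.  -0.3  0.5] w 0.5 q [0.09 0.4  1.84 0.   0.92 1.55]
tool shift cm [ 0.18 -0.42  5.11]
```

View pics/w0.png

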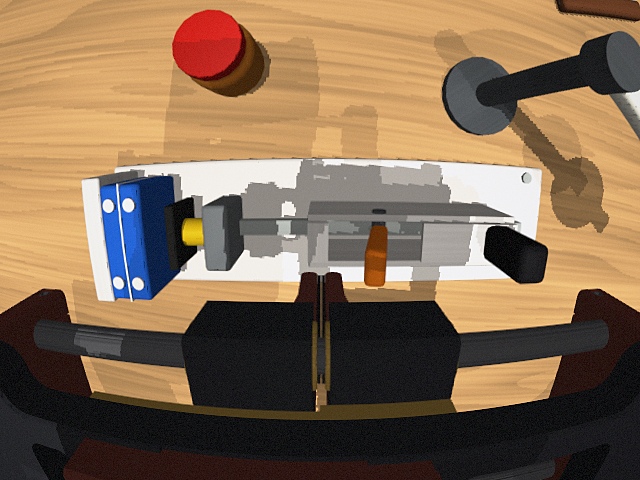

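The wrist view shows head, plunger, pad, mould and trigger clearly: yellow at (192,232), head (222,232), blade (376,255), fingertips (322,280). I'll lower beside the blade and write a jaw/plunger measurement.

```bash
python3 -m inch '[{"tx":0,"ty":-0.2,"tz":2,"ax":0,"ay":0,"az":0,"jaw":0},{"tx":0,"ty":-0.2,"tz":2,"ax":0,"ay":0,"az":0,"jaw":0},{"tx":0,"ty":0,"tz":1,"ax":0,"ay":0,"az":0,"jaw":0},{"tx":0,"ty":0,"tz":0,"ax":0,"ay":0,"az":0,"jaw":0}]' >/dev/null;python3 t.py 551 58.8 112; cat > w.py <<'E'
from h import *
import sys
O=np.array([555.5,18,0]); a=np.radians(6.26); C=np.array([[np.cos(a),np.sin(a),0],[-np.sin(a),np.cos(a),0],[0,0,1]])
c,Rm,t=cal('wrist'); im,d=viewer.get_image('wrist'); save(im,'w_%s.png'%sys.argv[1]); im=im.astype(int)
v,u=np.mgrid[0:480,0:640]; x=(u-c['cx'])/c['fx']; y=(v-c['cy'])/c['fy']; r=np.hypot(x,y)+1e-9
tn=np.tan(np.minimum(r,1.5))/r
P=(np.stack([x*tn*d,y*tn*d,d],-1)-t)@Rm; Q=(P-O)@C.T
ok=(d>0)&(abs(Q[...,0])<60)&(Q[...,1]>60)&(Q[...,1]<240)&(Q[...,2]>15)&(v<300)
R_,G,B=im[...,0],im[...,1],im[...,2]
def rep(n,k):
    s=Q[k&ok]
    print(n,len(s),'y 2/50/98%',np.percentile(s[:,1],[2,50,98]).round(1) if len(s)>5 else '','z',np.percentile(s[:,2],[2,98]).round(0) if len(s)>5 else '', 'x',np.percentile(s[:,0],[2,98]).round(0) if len(s)>5 else '')
rep('yellow',(R_>130)&(G>110)&(B<70))
g=(abs(R_-B)<25)&(R_>60)&(R_<170)&(Q[...,2]>55)&(Q[...,1]<170)
rep('head',g)
rep('pad',(im.max(-1)<50)&(Q[...,2]>40)&(Q[...,1]>120)&(Q[...,1]<180))
b=(B>R_+50); rep('mould',b); rep('mouldtop',b&(Q[...,2]>78))
rep('stop',(im.min(-1)>150)&(Q[...,2]>74)&(Q[...,1]>195))
E
python3 w.py 0
```

```text
t 9.6 pos [554.3  60.7 117.4] yaw -83.7 tilt [ 0.    -0.001 -1.   ] F [ 0.5 -0.2  0. ] w 0.8 q [0.09 0.47 1.85 0.   0.82 1.55]
tool shift cm [0.16 0.35 0.54]
yellow 585 y 2/50/98% [135.8 143.4 151.3] z [49. 57.] x [-8. 11.]
head 1770 y 2/50/98% [111.4 120.1 128.6] z [70. 73.] x [-18.  25.]
pad 1871 y 2/50/98% [121.6 152.5 159. ] z [ 42. 206.] x [-21.  38.]
mould 6521 y 2/50/98% [172.4 175.4 206.2] z [24. 84.] x [-20.  45.]
mouldtop 3603 y 2/50/98% [172.9 186.9 207.2] z [79. 84.] x [-17.  44.]
stop 1903 y 2/50/98% [198.1 216.8 226.2] z [79. 85.] x [-18.  49.]
```

```bash
python3 -m inch '[{"tx":0.5,"ty":0.2,"tz":0.4,"ax":0,"ay":0,"az":0,"jaw":0},{"tx":0.4,"ty":0,"tz":0,"ax":0,"ay":0,"az":0,"jaw":0}]' >/dev/null; python3 g.py 20 && python3 -m inch '[{"tx":0.4,"ty":0,"tz":0,"ax":0,"ay":0,"az":0,"jaw":0}]' >/dev/null; python3 g.py 20 && python3 -m inch '[{"tx":0.4,"ty":0,"tz":0,"ax":0,"ay":0,"az":0,"jaw":0}]' >/dev/null; python3 g.py 22 && python3 -m inch '[{"tx":0.3,"ty":0,"tz":0,"ax":0,"ay":0,"az":0,"jaw":0}]' >/dev/null; python3 g.py 22 && python3 -m inch '[{"tx":0.3,"ty":0,"tz":0,"ax":0,"ay":0,"az":0,"jaw":0}]' >/dev/null; python3 g.py 22 && python3 -m inch '[{"tx":0.3,"ty":0,"tz":0,"ax":0,"ay":0,"az":0,"jaw":0}]' >/dev/null; python3 g.py 22;  python3 t.py; python3 w.py 1
```

```text
9.9 [552.8  51.2 112.9] Fxy 0.8
10.025 [553.5  47.3 112.9] Fxy 0.7
10.15 [554.   44.2 113.2] Fxy 7.5
10.275 [554.5  41.5 113.4] Fxy 7.1
10.4 [555.   38.8 113.5] Fxy 13.3
10.525 [555.3  36.3 113.8] Fxy 11.3
t 10.53 pos [555.3  36.3 113.8] yaw -83.8 tilt [-0.003 -0.002 -1.   ] F [-2.1 11.1  9.1] w 0.6 q [0.04 0.47 1.85 0.   0.81 1.5 ]
yellow 464 y 2/50/98% [139.2 146.1 152.9] z [50. 58.] x [-8. 11.]
head 1904 y 2/50/98% [112.1 120.3 130. ] z [69. 73.] x [-19.  25.]
pad 1890 y 2/50/98% [127.  154.2 160.4] z [42. 72.] x [-22.  26.]
mould 6089 y 2/50/98% [172.2 174.1 205.6] z [21. 84.] x [-23.  45.]
mouldtop 3123 y 2/50/98% [172.6 185.3 206.4] z [79. 84.] x [-17.  44.]
stop 1563 y 2/50/98% [197.8 216.8 226.2] z [79. 85.] x [-13.  49.]
```

View pics/w_1.png

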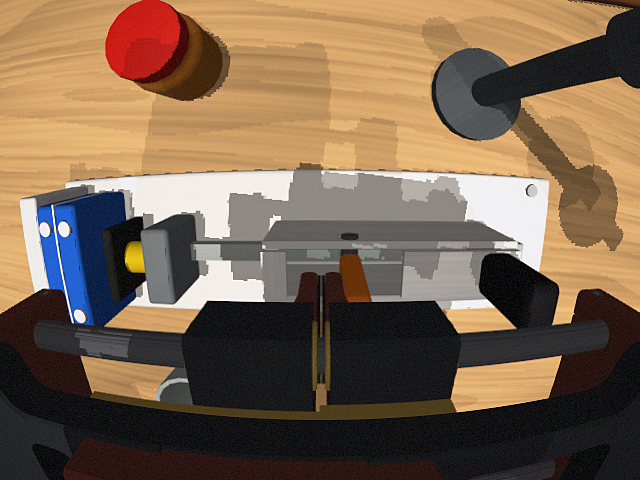

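The finger is on the blade and nothing else: blade at (352,280), fingertips (320,290). I'll finish this stroke.

```bash
python3 -m inch '[{"tx":0.3,"ty":0,"tz":0,"ax":0,"ay":0,"az":0,"jaw":0}]' >/dev/null; python3 g.py 20 && python3 -m inch '[{"tx":0.3,"ty":0,"tz":0,"ax":0,"ay":0,"az":0,"jaw":0}]' >/dev/null; python3 g.py 20 && python3 -m inch '[{"tx":0.2,"ty":0,"tz":0,"ax":0,"ay":0,"az":0,"jaw":0}]' >/dev/null; python3 g.py 20 && python3 -m inch '[{"tx":0.2,"ty":0,"tz":0,"ax":0,"ay":0,"az":0,"jaw":0}]' >/dev/null; python3 g.py 20 && python3 -m inch '[{"tx":0.2,"ty":0,"tz":0,"ax":0,"ay":0,"az":0,"jaw":0}]' >/dev/null; python3 g.py 20; python3 t.py; python3 w.py 2
```

```text
10.7 [555.7  33.6 113.9] Fxy 14.2
10.825 [556.   30.9 114. ] Fxy 13.9
10.95 [556.2  28.8 114. ] Fxy 13.1
11.075 [556.4  26.7 113.9] Fxy 13.4
11.2 [556.5  26.2 113.9] Fxy 27.1
t 11.2 pos [556.5  26.2 113.9] yaw -83.8 tilt [-0.006 -0.002 -1.   ] F [-2.8 26.9 11.5] w 0.4 q [0.02 0.48 1.85 0.01 0.81 1.48]
yellow 378 y 2/50/98% [146.5 152.6 158.8] z [50. 58.] x [-8. 11.]
head 1757 y 2/50/98% [118.3 126.4 136. ] z [69. 73.] x [-20.  25.]
pad 1903 y 2/50/98% [129.6 160.2 166.7] z [42. 71.] x [-22.  26.]
mould 5408 y 2/50/98% [172.1 174.3 205.9] z [20. 84.] x [-34.  45.]
mouldtop 2888 y 2/50/98% [172.5 184.7 206.7] z [79. 84.] x [-17.  44.]
stop 1500 y 2/50/98% [198.1 217.1 226.4] z [79. 85.] x [-17.  49.]
```

Full squeeze (27 N at the end stop). The pad moved about 7.7 mm and its front is about 5 mm from the mould. Release and do the second stroke.

```bash
python3 -m inch '[{"tx":-1,"ty":0,"tz":0,"ax":0,"ay":0,"az":0,"jaw":0},{"tx":-1.2,"ty":0,"tz":0,"ax":0,"ay":0,"az":0,"jaw":0},{"tx":0,"ty":0,"tz":0,"ax":0,"ay":0,"az":0,"jaw":0},{"tx":0,"ty":0,"tz":0,"ax":0,"ay":0,"az":0,"jaw":0}]' >/dev/null;python3 t.py; python3 w.py 3; python3 -m inch '[{"tx":0.4,"ty":0,"tz":0,"ax":0,"ay":0,"az":0,"jaw":0},{"tx":0.4,"ty":0,"tz":0,"ax":0,"ay":0,"az":0,"jaw":0},{"tx":0.4,"ty":0,"tz":0,"ax":0,"ay":0,"az":0,"jaw":0}]' >/dev/null; python3 g.py 20 && python3 -m inch '[{"tx":0.3,"ty":0,"tz":0,"ax":0,"ay":0,"az":0,"jaw":0}]' >/dev/null; python3 g.py 20;python3 w.py 4
```

```text
t 11.75 pos [553.8  44.9 112.9] yaw -83.7 tilt [-0. -0. -1.] F [-1.3  4.5  4. ] w 0.4 q [0.06 0.48 1.86 0.   0.81 1.52]
yellow 471 y 2/50/98% [145.  152.2 158.9] z [50. 58.] x [-8. 11.]
head 1942 y 2/50/98% [118.2 126.5 136.2] z [69. 73.] x [-20.  25.]
pad 1948 y 2/50/98% [128.8 160.2 166.5] z [42. 72.] x [-22.  26.]
mould 5917 y 2/50/98% [172.3 175.4 205.9] z [22. 84.] x [-33.  44.]
mouldtop 3425 y 2/50/98% [172.7 185.8 206.8] z [79. 84.] x [-18.  44.]
stop 1637 y 2/50/98% [198.1 217.  226.3] z [79. 85.] x [-12.  49.]
12.175 [555.3  33.4 113.3] Fxy 14.4
12.3 [555.6  31.  113.4] Fxy 14.9
yellow 378 y 2/50/98% [149.4 155.8 161.9] z [50. 58.] x [-7. 11.]
head 1826 y 2/50/98% [121.4 129.6 139.3] z [69. 73.] x [-20.  25.]
pad 2895 y 2/50/98% [120.6 162.9 169.2] z [41. 71.] x [-22.  26.]
mould 5299 y 2/50/98% [172.2 174.9 205.7] z [21. 84.] x [-34.  44.]
mouldtop 3028 y 2/50/98% [172.7 184.9 206.4] z [78. 84.] x [-17.  44.]
stop 1538 y 2/50/98% [198.3 217.  226.3] z [79. 85.] x [-15.  49.]
```

```bash
python3 -m inch '[{"tx":0.3,"ty":0,"tz":0,"ax":0,"ay":0,"az":0,"jaw":0}]' >/dev/null; python3 g.py 20 && python3 -m inch '[{"tx":0.2,"ty":0,"tz":0,"ax":0,"ay":0,"az":0,"jaw":0}]' >/dev/null; python3 g.py 20;python3 w.py 5
```

```text
12.475 [555.9  28.2 113.4] Fxy 13.6
12.6 [556.1  26.5 113.3] Fxy 21.6
yellow 359 y 2/50/98% [152.  158.2 164.3] z [50. 58.] x [-7. 11.]
head 1764 y 2/50/98% [123.3 131.6 141.4] z [69. 73.] x [-20.  25.]
pad 2985 y 2/50/98% [122.3 164.7 171.3] z [41. 71.] x [-22.  26.]
mould 5026 y 2/50/98% [172.2 175.2 205.8] z [22. 84.] x [-33.  45.]
mouldtop 2924 y 2/50/98% [172.4 184.7 206.8] z [79. 84.] x [-17.  44.]
stop 1513 y 2/50/98% [198.1 217.3 226.5] z [79. 85.] x [-17.  49.]
```

View pics/w_5.png

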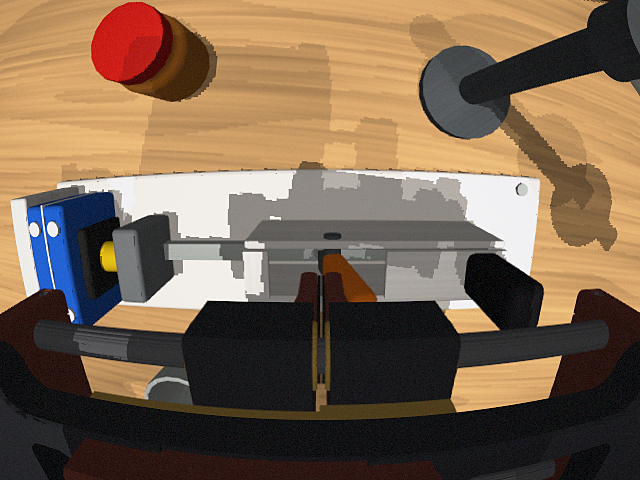

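The pad is just at the mould; the plunger still shows its full length of about 12 mm. Third stroke with a fuller return.

```bash
python3 -m inch '[{"tx":-1.2,"ty":0,"tz":0,"ax":0,"ay":0,"az":0,"jaw":0},{"tx":-1.4,"ty":0,"tz":0,"ax":0,"ay":0,"az":0,"jaw":0},{"tx":0,"ty":0,"tz":0,"ax":0,"ay":0,"az":0,"jaw":0}]' >/dev/null;python3 g.py 20; python3 -m inch '[{"tx":0.4,"ty":0,"tz":0,"ax":0,"ay":0,"az":0,"jaw":0},{"tx":0.4,"ty":0,"tz":0,"ax":0,"ay":0,"az":0,"jaw":0},{"tx":0.4,"ty":0,"tz":0,"ax":0,"ay":0,"az":0,"jaw":0},{"tx":0.3,"ty":0,"tz":0,"ax":0,"ay":0,"az":0,"jaw":0},{"tx":0,"ty":0,"tz":0,"ax":0,"ay":0,"az":0,"jaw":0}]' >/dev/null; python3 g.py 20;python3 w.py 6;  python3 -m inch '[{"tx":0.3,"ty":0,"tz":0,"ax":0,"ay":0,"az":0,"jaw":0}]' >/dev/null; python3 g.py 20 && python3 -m inch '[{"tx":0.3,"ty":0,"tz":0,"ax":0,"ay":0,"az":0,"jaw":0}]' >/dev/null; python3 g.py 20 && python3 -m inch '[{"tx":0.2,"ty":0,"tz":0,"ax":0,"ay":0,"az":0,"jaw":0}]' >/dev/null; python3 g.py 20;python3 w.py 7
```

```text
13.025 [552.6  51.  112.3] Fxy 0.4
13.65 [555.1  36.2 113.4] Fxy 8.4
yellow 391 y 2/50/98% [151.9 158.  164. ] z [50. 57.] x [-8. 11.]
head 1809 y 2/50/98% [123.7 131.9 141.5] z [69. 73.] x [-20.  25.]
pad 2934 y 2/50/98% [122.8 164.8 171.5] z [41. 71.] x [-22.  26.]
mould 5223 y 2/50/98% [172.2 175.9 205.9] z [22. 84.] x [-33.  45.]
mouldtop 3135 y 2/50/98% [172.7 185.3 206.7] z [79. 84.] x [-17.  44.]
stop 1560 y 2/50/98% [197.9 217.1 226.4] z [79. 85.] x [-14.  49.]
13.825 [555.3  33.9 113.6] Fxy 15.0
13.95 [555.6  31.4 113.7] Fxy 16.7
14.075 [555.8  29.5 113.7] Fxy 13.7
yellow 215 y 2/50/98% [150.2 161.  165. ] z [51. 67.] x [-8. 11.]
head 1740 y 2/50/98% [128.3 136.5 146.4] z [69. 73.] x [-21.  25.]
pad 2896 y 2/50/98% [127.6 165.4 172. ] z [41. 71.] x [-22.  26.]
mould 4976 y 2/50/98% [172.8 176.1 206.5] z [23. 84.] x [-30.  45.]
mouldtop 2951 y 2/50/98% [173.2 185.2 207.2] z [79. 84.] x [-17.  44.]
stop 1480 y 2/50/98% [198.6 217.3 226.4] z [79. 85.] x [-16.  49.]
```

The mould is now against the stop and the plunger is in about 4.5 mm (head-to-pad distance down from 30 to 25.6). I'll finish this stroke, then do a partial fourth.

```bash
python3 -m inch '[{"tx":0.3,"ty":0,"tz":0,"ax":0,"ay":0,"az":0,"jaw":0}]' >/dev/null; python3 g.py 20;python3 w.py 8;  python3 -m inch '[{"tx":-1.2,"ty":0,"tz":0,"ax":0,"ay":0,"az":0,"jaw":0},{"tx":-1.2,"ty":0,"tz":0,"ax":0,"ay":0,"az":0,"jaw":0},{"tx":0,"ty":0,"tz":0,"ax":0,"ay":0,"az":0,"jaw":0}]' >/dev/null;python3 g.py 20; python3 -m inch '[{"tx":0.4,"ty":0,"tz":0,"ax":0,"ay":0,"az":0,"jaw":0},{"tx":0.4,"ty":0,"tz":0,"ax":0,"ay":0,"az":0,"jaw":0},{"tx":0.4,"ty":0,"tz":0,"ax":0,"ay":0,"az":0,"jaw":0},{"tx":0.2,"ty":0,"tz":0,"ax":0,"ay":0,"az":0,"jaw":0},{"tx":0,"ty":0,"tz":0,"ax":0,"ay":0,"az":0,"jaw":0}]' >/dev/null; python3 g.py 20;python3 w.py 9
```

```text
14.25 [556.2  26.4 113.6] Fxy 21.6
yellow 198 y 2/50/98% [147.7 161.4 165.1] z [51. 70.] x [-7. 11.]
head 1726 y 2/50/98% [128.4 136.5 146.4] z [69. 73.] x [-21.  25.]
pad 2884 y 2/50/98% [127.5 165.4 172.1] z [41. 71.] x [-22.  26.]
mould 4923 y 2/50/98% [172.7 175.9 206.4] z [22. 84.] x [-30.  45.]
mouldtop 2897 y 2/50/98% [173.1 185.3 207.2] z [79. 84.] x [-17.  44.]
stop 1487 y 2/50/98% [198.8 217.3 226.3] z [79. 85.] x [-17.  49.]
14.675 [553.   48.9 112.5] Fxy 0.5
15.3 [555.2  35.6 113.4] Fxy 9.6
yellow 212 y 2/50/98% [157.  161.1 165. ] z [50. 58.] x [-7. 11.]
head 1789 y 2/50/98% [128.8 137.2 146.9] z [69. 73.] x [-20.  25.]
pad 2916 y 2/50/98% [128.  165.5 172.2] z [41. 71.] x [-22.  26.]
mould 5121 y 2/50/98% [172.8 176.7 206.5] z [23. 84.] x [-30.  45.]
mouldtop 3114 y 2/50/98% [173.2 185.7 207.3] z [79. 84.] x [-17.  44.]
stop 1516 y 2/50/98% [198.3 217.3 226.3] z [79. 85.] x [-14.  49.]
```

```bash
sed -i "/^b=(B/d;/^rep('stop'/d" w.py; python3 -m inch '[{"tx":0.2,"ty":0,"tz":0,"ax":0,"ay":0,"az":0,"jaw":0},{"tx":0,"ty":0,"tz":0,"ax":0,"ay":0,"az":0,"jaw":0}]' >/dev/null; python3 g.py 20;python3 w.py 10;  python3 -m inch '[{"tx":0.2,"ty":0,"tz":0,"ax":0,"ay":0,"az":0,"jaw":0},{"tx":0,"ty":0,"tz":0,"ax":0,"ay":0,"az":0,"jaw":0}]' >/dev/null;python3 g.py 20; python3 w.py 11
```

```text
15.6 [555.3  34.1 113.5] Fxy 13.2
yellow 177 y 2/50/98% [157.7 161.8 165.1] z [51. 58.] x [-7. 10.]
head 1757 y 2/50/98% [129.7 137.9 147.8] z [69. 73.] x [-20.  25.]
pad 2873 y 2/50/98% [128.8 165.4 172.1] z [42. 71.] x [-22.  26.]
15.9 [555.5  32.6 113.6] Fxy 15.8
yellow 132 y 2/50/98% [159.2 162.3 164.8] z [51. 57.] x [-7. 10.]
head 1725 y 2/50/98% [130.9 139.  148.8] z [69. 73.] x [-20.  25.]
pad 2884 y 2/50/98% [130.  165.4 172.1] z [41. 71.] x [-22.  26.]
```

```bash
python3 -m inch '[{"tx":0.3,"ty":0,"tz":0,"ax":0,"ay":0,"az":0,"jaw":0},{"tx":0,"ty":0,"tz":0,"ax":0,"ay":0,"az":0,"jaw":0}]' >/dev/null; python3 g.py 20;python3 w.py 12
```

```text
16.2 [555.9  29.1 113.6] Fxy 9.9
yellow 69 y 2/50/98% [161.6 163.3 165.2] z [54. 58.] x [-6.  9.]
head 1723 y 2/50/98% [132.6 140.7 150.6] z [69. 73.] x [-21.  25.]
pad 2784 y 2/50/98% [131.7 165.3 172.1] z [42. 71.] x [-22.  26.]
```

```bash
python3 -m inch '[{"tx":0.13,"ty":0,"tz":0,"ax":0,"ay":0,"az":0,"jaw":0},{"tx":0,"ty":0,"tz":0,"ax":0,"ay":0,"az":0,"jaw":0},{"tx":0,"ty":0,"tz":0,"ax":0,"ay":0,"az":0,"jaw":0}]' >/dev/null; python3 g.py 20;python3 w.py 13; python3 t.py
```

```text
16.625 [556.1  27.  113.6] Fxy 7.4
yellow 72 y 2/50/98% [152.  163.6 165.4] z [53. 70.] x [-6.  9.]
head 1690 y 2/50/98% [132.5 140.8 150.7] z [69. 73.] x [-21.  25.]
pad 2796 y 2/50/98% [131.7 165.3 172. ] z [41. 71.] x [-22.  26.]
t 16.68 pos [556.1  26.9 113.5] yaw -83.8 tilt [-0.001 -0.001 -1.   ] F [-3.   8.3  7.9] w 0.6 q [0.03 0.48 1.85 0.   0.81 1.49]
```

View pics/w_13.png

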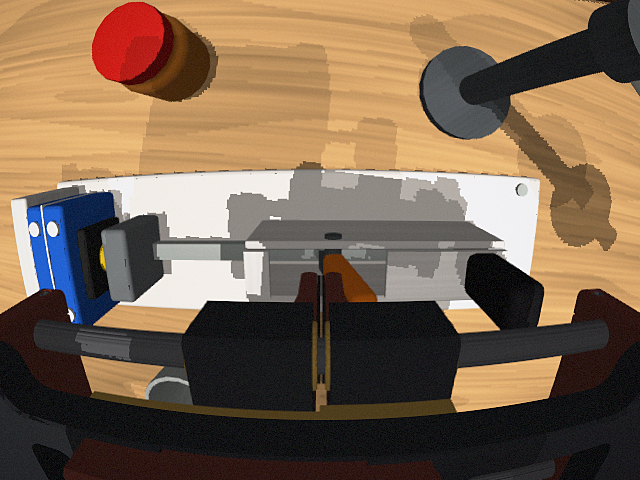

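Plunger is in about 8.5 mm and the trigger is at its end. One more short stroke of about 1.4 mm (to TCP y of about 34) brings it to half and leaves the trigger held partly squeezed.

```bash
python3 -m inch '[{"tx":-1.2,"ty":0,"tz":0,"ax":0,"ay":0,"az":0,"jaw":0},{"tx":-1.1,"ty":0,"tz":0,"ax":0,"ay":0,"az":0,"jaw":0},{"tx":0,"ty":0,"tz":0,"ax":0,"ay":0,"az":0,"jaw":0}]' >/dev/null;python3 g.py 20; python3 -m inch '[{"tx":0.4,"ty":0,"tz":0,"ax":0,"ay":0,"az":0,"jaw":0},{"tx":0.4,"ty":0,"tz":0,"ax":0,"ay":0,"az":0,"jaw":0},{"tx":0.4,"ty":0,"tz":0,"ax":0,"ay":0,"az":0,"jaw":0},{"tx":0.2,"ty":0,"tz":0,"ax":0,"ay":0,"az":0,"jaw":0},{"tx":0,"ty":0,"tz":0,"ax":0,"ay":0,"az":0,"jaw":0},{"tx":0,"ty":0,"tz":0,"ax":0,"ay":0,"az":0,"jaw":0}]' >/dev/null; python3 g.py 20;python3 w.py 14
```

```text
17.05 [552.9  49.7 112.4] Fxy 0.5
17.8 [555.1  36.2 113.3] Fxy 8.2
yellow 85 y 2/50/98% [157.6 163.  165.6] z [53. 62.] x [-6.  8.]
head 1762 y 2/50/98% [132.7 140.9 150.7] z [69. 73.] x [-20.  25.]
pad 2838 y 2/50/98% [131.7 165.4 172.1] z [42. 71.] x [-22.  26.]
```

```bash
python3 -m inch '[{"tx":0.22,"ty":0,"tz":0,"ax":0,"ay":0,"az":0,"jaw":0},{"tx":0,"ty":0,"tz":0,"ax":0,"ay":0,"az":0,"jaw":0},{"tx":0,"ty":0,"tz":0,"ax":0,"ay":0,"az":0,"jaw":0}]' >/dev/null;python3 g.py 20; python3 w.py 15
```

```text
18.225 [555.3  34.6 113.5] Fxy 12.4
yellow 64 y 2/50/98% [154.9 163.4 165.3] z [54. 67.] x [-5.  9.]
head 1735 y 2/50/98% [133.3 141.5 151.4] z [69. 73.] x [-21.  25.]
pad 2778 y 2/50/98% [132.4 165.4 172.2] z [41. 71.] x [-22.  26.]
```

```bash
python3 -m inch '[{"tx":0.12,"ty":0,"tz":0,"ax":0,"ay":0,"az":0,"jaw":0},{"tx":0,"ty":0,"tz":0,"ax":0,"ay":0,"az":0,"jaw":0},{"tx":0,"ty":0,"tz":0,"ax":0,"ay":0,"az":0,"jaw":0},{"tx":0,"ty":0,"tz":0,"ax":0,"ay":0,"az":0,"jaw":0}]' >/dev/null;python3 g.py 20; python3 w.py 16; python3 d.py 9 | grep arm; python3 - <<'E'
import cv2,numpy as np
a=cv2.imread('pics/top9.png')[100:400,150:550]; b=cv2.imread('pics/w_16.png')
cv2.imwrite('pics/fin.png',np.hstack([a,cv2.resize(b,(400,300))]))
E
```

```text
18.775 [555.4  34.  113.6] Fxy 16.4
yellow 52 y 2/50/98% [153.  163.7 165.3] z [54. 70.] x [-4.  8.]
head 1743 y 2/50/98% [133.8 141.8 151.8] z [69. 73.] x [-21.  25.]
pad 2765 y 2/50/98% [132.8 165.3 172.1] z [41. 71.] x [-22.  26.]
top arm 2154 [ 5.3103417e-01  8.4735036e-01  6.2051123e+02 -1.6830725e+02]d.py:10: RuntimeWarning: Mean of empty slice.
  print('blade',o.sum(),P[o].mean(0).round(1),np.percentile(P[o],2,axis=0).round(),np.percentile(P[o],98,axis=0).round())
  ret = um.true_divide(
Traceback (most recent call last):
  File "d.py", line 10, in <module>
    print('blade',o.sum(),P[o].mean(0).round(1),np.percentile(P[o],2,axis=0).round(),np.percentile(P[o],98,axis=0).round())
                                                ~~~~~~~~~~~~~^^^^^^^^^^^^^^^
IndexError: index -1 is out of bounds for axis 0 with size 0
```

View pics/fin.png

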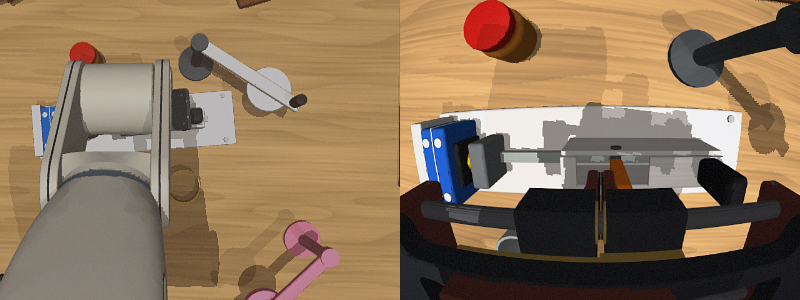

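```bash
python3 -c "
from workcell import ctrl; ctrl.close_job()"; python3 t.py
```

```text
the job is handed in; nothing more can be done
the job is handed in; nothing more can be done
```

The job is handed in. The lamp is swung back and the mould is pressed against the stop plate. The plunger is in about half way, and the gripper is still holding the trigger partly squeezed.

- **Lamp:** I swung it about 1.3 rad by its knob until it hit its stop (32 N sideways, about 38 N in all). It was still at that angle in the last top picture.
- **Clamp:** I pumped the trigger with closed fingers: four strokes to the trigger's end stop, then one short one. I moved only the trigger blade and never touched the mould or jaw.
- **Plunger:** The last wrist picture put it about 9.7 mm in, judged by the distance from jaw head to pad. The yellow part still showing was too small to measure reliably by then. The uncompressed length is only known to within 1 mm, so it could be up to about 10.5 mm. It never came near bottoming out.
- **Hold:** The trigger is held at about 16 N sideways.
- **Other objects:** I never reached near the jar, cup, cutter ring or pink lamp, and none looked moved in the pictures. The cup was mostly hidden by the arm in the last ones.

**Check that failed:** the final measuring script stopped with an error because the arm hid the blade from the top camera. I had no second-camera reading of the jaw or plunger at the end, so those rest on the wrist camera alone. The trigger also had more free travel at the start of each stroke than I expected, so I went by the measured jaw position, not by the stroke.

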